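# Lock the sill vent's damper with its pin

### The arm

A 6-joint arm with a two-finger parallel gripper is mounted at the origin on the work surface. World frame = base frame: x ahead of the robot, y to its left, z up, the work surface at z = 0. Lengths are in mm, angles in rad, forces in N, time in s.
With the tool pointing down it reaches from about 325 to 850 mm from the base axis. Payload 4.4 kg.
Tool frame: the origin (TCP) lies midway between the tips of the shut fingers; the grasp point (between the pads) lies 19 mm behind it; z points along the fingers, x is the direction in which the jaws open and shut, and the axes are right-handed (so a half turn about z gives the same grasp; the last joint's range is limited). The gripper opens to 94 mm and grips with 3 to 60 N. Pads are 16 mm wide; open, the fingers measure 119 mm over their backs; the gripper's body (75 mm by 177 mm) begins 78 mm behind the grasp point.
Start: joints at [1.119, 0.207, 1.542, -0, 1.393, -0.15], TCP at [170.922, 549.011, 205.447] pointing down, gripper open.
Joint ranges: [-2.73, 2.73], [-0.86, 2.22], [0.23, 2.46], [-1.11, 4.25], [0.08, 2.63], [-2.82, 2.82]. Speed limits (rad/s): [2.79, 2.79, 3.14, 3.14, 3.14, 3.14].

### API

Orientations are given as a 3x3 rotation matrix whose columns are the frame's x, y, z axes.
In Python, from bench import reach, servo_line, movej, ungrasp, clamp, wait, ik, grab_frame, calibration, IKError, hand_in, current_t, current_joint_pos, current_qd, current_joint_torque, current_eef_pos, current_tcp_rot, current_force, current_torque, current_gripper_width gives the robot as it stands. The module is installed in compiled form; this text tells all that it offers. Calls block until the motion is done:
- reach(position, orientation): joint-space move of the TCP to a pose.
- servo_line(position, max_speed=150, attitude=None, max_force=None): straight line of the TCP; attitude=None keeps the orientation; max_speed is the mean speed in mm/s. With max_force (N) it stops when the force on the tool has changed by that much, and returns True; else False.
- movej(angles): joint-space move.
- ungrasp() and clamp(): open the fingers fully, or close them until they stop; the grip force is fixed at half the most.
- wait(seconds).
- ik(position, orientation): joint angles nearest the present ones, or None.
- grab_frame(name): name is "scene" or "side" or "wrist"; returns (picture, depth): 420x560x3 uint8, red, green, blue; 420x560 float32, mm along the optical axis (not along the pixel's ray), 0 where there is no reading.
- calibration(name): a dict with "fov_y" (degrees; the focal length in pixels is half the picture's height over the tangent of half this angle, whatever the lens; pixels are square), "cx", "cy" (the principal point, pixels), "D" ([k1, k2, p1, p2, k3] as OpenCV has them; the pictures are not rectified), "rvec" (rotation vector, rad) and "tvec" (3), from world to camera coordinates, as OpenCV has them. Camera axes: x right, y down, z forward; pixel columns grow to the right and rows downward; lengths in mm; the calibration is good to about 2 mm. A picture is of the moment at which its call begins: read the wrist's pose just before it. calibration takes no time and is no camera call; for the wrist camera it gives the pose at the moment of the call.
A pose or a line that the arm cannot do raises IKError and nothing moves.
- hand_in(): hands the job in, once; it reports no verdict.
Readings, each from a call of its own:
- current_t(): time.
- current_joint_pos(): joint angles.
- current_qd(): joint speeds.
- current_joint_torque(): joint torques, N m.
- current_eef_pos(): TCP position.
- current_tcp_rot(): TCP orientation.
- current_force(): force on the tool from outside, world axes, zero at the start.
- current_torque(): the same for the moment, N m.
- current_gripper_width(): finger opening in mm.
Only numpy, scipy, OpenCV 4.12 (cv2) and the standard library are available. Lean on these libraries where they do the work, as an engineer would, in place of code of your own. Each camera call takes 0.05 s, during which the arm holds its last target.

### The job

The damper of the sill vent is set where it is wanted and now has to be locked. Lift the red-handled locking pin out of the tall frosted vial, feel along the slot in the top of the vent for the eyelet of the yellow damper plate just underneath, and push the pin down through it until its collar sits flush on the top of the vent; then let go. Leave the vial standing where it is and do not disturb the other things on the sill.

Things in the scene. Friction and masses are not known exactly. Their poses are not given: they have to be found in the camera images.
- pin_grip (a point): Centre of the red grip of the loose locking pin (about 120 g). The grip is a cylinder 24 mm in diameter, 25 mm above and below this point; under it a steel collar 30 mm in diameter, 6 mm thick, then the steel shank. z axis: along the pin, tip to grip. At the start the pin stands upright in the vial, its collar resting on the rim.
- pin_collar (a point): Centre of the underside of the pin's collar, 31 mm below pin_grip along the pin.
- pin_tip (a point): Centre of the pin's lower end, 101 mm below pin_grip along the pin. The shank is 14 mm in diameter and 70 mm long from collar to tip; its last 10 mm taper to 7 mm.
- vial_mouth (a point): Centre of the rim of the tall frosted vial (loose, about 350 g, 110 mm tall, 36 mm outside diameter, foot 60 mm in diameter, bore about 19 mm). z up.
- slot (a point): Centre of the slot in the flat top of the sill vent, level with the top. The slot runs along this frame's y, is 90 mm long, 17 mm wide and goes through the 8 mm thick top plate. z up. The vent is a fixed white metal box with an aluminium top, 120 mm (its x) by 280 mm (its y), 100 mm high; the slot is over its middle.
- vent: The same vent, origin at the centre of its underside, axes as slot. A rigid yellow damper plate, 10 mm thick, lies 10 mm below the vent's top and stops the pin's tip. Its one round eyelet, 17 mm wide, is centred across the slot, up to 25 mm either side of the slot's centre along y: place not reported, to be felt with the pin (or seen from above). Free space for the whole shank below it.
- bowl (a point): Middle of the green melamine bowl, 130 mm wide, 55 mm tall; loose bystander. Point is 27 mm above the sill.
- stopper (a point): Middle of the glass carafe stopper, 54 mm wide, 88 mm tall, standing; loose bystander. Point is 44 mm above the sill.
- timer (a point): Middle of the chrome bell timer with dial, 72 mm wide, 68 mm tall; loose bystander. Point is 34 mm above the sill.
- pill_case (a point): Middle of the folded blue pill case, 65 by 150 by 25 mm, lying flat; loose bystander. Point is 12 mm above the sill.
- lotion (a point): Middle of the white lotion bottle, 52 mm wide, 130 mm tall; loose bystander. Point is 65 mm above the sill.
- mug (a point): Middle of the blue mug, 76 mm wide, 85 mm tall; loose bystander. Point is 42 mm above the sill.
There are look-alikes about, which are no part of the job. What is shaped like the part that bears pin_grip but blue or turquoise is not meant.

How it is judged:
By the outcome, as a careful person would: the job done as asked, in the order asked, and still so for the second after the job is handed in, with the robot touching nothing.
It also fails if it takes over 51 s, if anything falls off the work surface, if the arm or the gripper's body presses on something with over 40 N, if the wrist force passes 120 N, or if a joint passes its speed limit or range.

## Working session

There is one attempt and no reset: what is moved stays moved. The work goes in short steps, each a Python script; the robot and the scene stay as the last script left them, time stands still between calls to the robot, and variables do not carry over. Pictures are saved under pics/ and viewed, and the job is handed in when it is done.

```bash
mkdir -p pics; cat > h.py <<'E'
import numpy as np, cv2
from bench import *
def K(c):
    f=210/np.tan(np.radians(c['fov_y'])/2)
    return np.array([[f,0,c['cx']],[0,f,c['cy']],[0,0,1.]])
def pix2w(c,uv,d):
    """uv Nx2, d N depth along axis"""
    uv=np.asarray(uv,float).reshape(-1,1,2)
    n=cv2.undistortPoints(uv,K(c),np.array(c['D'],float)).reshape(-1,2)
    d=np.asarray(d,float).reshape(-1,1)
    P=np.hstack([n*d,d])
    R=cv2.Rodrigues(np.array(c['rvec'],float))[0]
    return (P-np.array(c['tvec'],float).reshape(1,3))@R
def cloud(c,dep):
    v,u=np.nonzero(dep>0)
    return np.stack([u,v],1),pix2w(c,np.stack([u,v],1),dep[v,u])
def proj(c,P):
    return cv2.projectPoints(np.asarray(P,float).reshape(-1,1,3),np.array(c['rvec'],float),np.array(c['tvec'],float),K(c),np.array(c['D'],float))[0].reshape(-1,2)
def save(n,im): cv2.imwrite('pics/'+n,cv2.cvtColor(im,cv2.COLOR_RGB2BGR))
E
python3 - <<'E'
from h import *
for n in ['scene','side','wrist']:
    c=calibration(n); im,d=grab_frame(n); save(n+'0.png',im); np.savez('/tmp/%s0.npz'%n,im=im,d=d,**c)
    print(n,c)
print(current_t(),current_force(),current_gripper_width(),current_tcp_rot())
E
```

```text
scene {'fov_y': 43.487808722399556, 'cx': 269.73868501338734, 'cy': 208.53527408339656, 'D': array([-0.1792441,  0.       ,  0.       ,  0.       ,  0.       ]), 'rvec': array([ 1.10555161,  2.42360636, -0.97590206]), 'tvec': array([ 346.32484692, -228.69574415, 1581.43338173])}
side {'fov_y': 42.48064542661772, 'cx': 284.43936202984435, 'cy': 206.24933392724583, 'D': array([0.02270723, 0.        , 0.        , 0.        , 0.        ]), 'rvec': array([ 2.03903909, -0.58021436,  0.35817849]), 'tvec': array([-436.02002079,  268.1271179 , 1111.50691512])}
wrist {'fov_y': 58.74461717029823, 'cx': 272.68309227643294, 'cy': 212.31274077393675, 'D': array([-0.0119292,  0.       ,  0.       ,  0.       ,  0.       ]), 'rvec': array([-2.34238355, -1.72542109, -0.23689538]), 'tvec': array([-574.42909064,  -29.78338599,  391.58725588])}
0.15 [0.21441493 0.79506581 0.27445724] 94.47637816142996 [[ 2.97224524e-01  9.54807303e-01 -7.72086446e-04]
 [ 9.54806010e-01 -2.97225410e-01 -1.59337901e-03]
 [-1.75085363e-03 -2.63601461e-04 -9.99998433e-01]]
```

View pics/scene0.png

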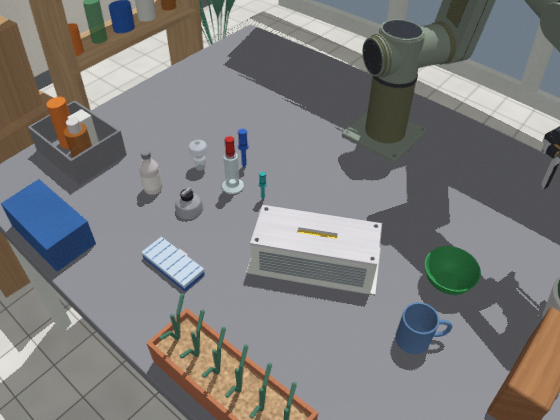

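View pics/side0.png

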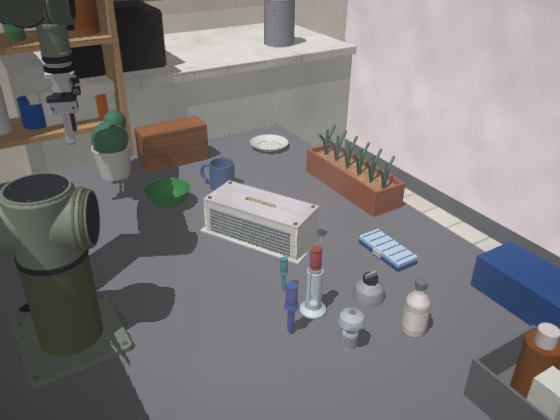

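View pics/wrist0.png

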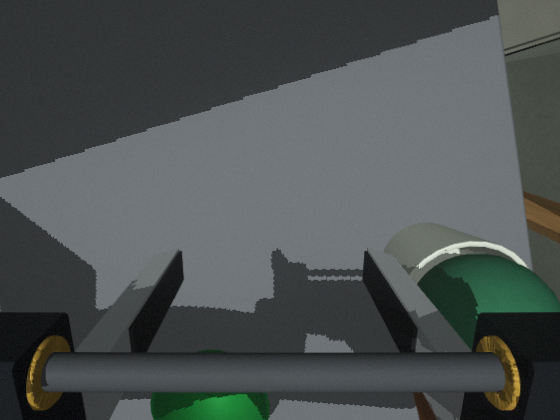

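The scene camera shows the red grip at about (230,147) on the vial, with its foot at (233,186). A blue look-alike is at (243,145) and a turquoise one at (262,185). The vent's slot is at (317,233), with yellow visible through it. Next I'll measure positions.

```bash
cat > m0.py <<'E'
from h import *
def load(n):
    z=np.load('/tmp/%s0.npz'%n); return z['im'],z['d'],{k:z[k] for k in ['cx','cy','D','rvec','tvec']}|{'fov_y':float(z['fov_y'])}
for n,boxr,boxv in [('scene',(215,130,245,165),(245,200,390,295)),('side',(300,240,330,275),(195,180,325,260))]:
    im,d,c=load(n); c['cx']=float(c['cx']);c['cy']=float(c['cy'])
    hsv=cv2.cvtColor(im,cv2.COLOR_RGB2HSV)
    x0,y0,x1,y1=boxr
    m=np.zeros(d.shape,bool); m[y0:y1,x0:x1]=True
    red=m&((hsv[...,0]<8)|(hsv[...,0]>172))&(hsv[...,1]>130)&(d>0)
    v,u=np.nonzero(red); P=pix2w(c,np.stack([u,v],1),d[v,u])
    print(n,'red',len(P),'med',np.median(P,0),'min',P.min(0),'max',P.max(0))
    # cylinder fit r=12
    from scipy.optimize import least_squares
    Q=P[(P[:,2]>np.median(P[:,2])-18)&(P[:,2]<np.median(P[:,2])+18)]
    Rm=cv2.Rodrigues(c['rvec'])[0]; cam=-Rm.T@c['tvec']
    g=np.median(Q,0)[:2]; dr=g-cam[:2]; dr/=np.linalg.norm(dr)
    s=least_squares(lambda p:np.hypot(*(Q[:,:2]-p).T)-12,g+12*dr,loss='soft_l1')
    print(' cyl',s.x,'rms',np.sqrt(np.mean(s.fun**2)), 'cam',cam)
    uv,W=cloud(c,d)
    x0,y0,x1,y1=boxv
    k=(uv[:,0]>x0)&(uv[:,0]<x1)&(uv[:,1]>y0)&(uv[:,1]<y1)&(abs(W[:,2]-100)<6)
    T=W[k]; r=cv2.minAreaRect(T[:,:2].astype(np.float32)); print(' vent top z',np.median(T[:,2]),len(T),r)
    # yellow
    yel=(hsv[...,0]>20)&(hsv[...,0]<35)&(hsv[...,1]>120)&(d>0); yel[:y0]=0;yel[y1:]=0;yel[:,:x0]=0;yel[:,x1:]=0
    v,u=np.nonzero(yel); Y=pix2w(c,np.stack([u,v],1),d[v,u]); print(' yellow',len(Y),Y.mean(0),Y.min(0),Y.max(0))
    # objects: points 15..200 z clusters in neighborhood
    k=(W[:,2]>8)&(W[:,0]>250)&(W[:,0]<900)&(W[:,1]>-500)&(W[:,1]<500)
    G=np.zeros((250,325),np.uint8); gi=((W[k,1]+500)/4).astype(int); gj=((W[k,0]-250)/4).astype(int).clip(0,324); G[gi.clip(0,249),gj]=1
    nl,lab,st,ce=cv2.connectedComponentsWithStats(G)
    for i in range(1,nl):
        if st[i,4]>8: 
            kk=lab[gi.clip(0,249),gj]==i
            q=W[k][kk]; print('  obj x %.0f..%.0f y %.0f..%.0f zmax %.0f'%(q[:,0].min(),q[:,0].max(),q[:,1].min(),q[:,1].max(),q[:,2].max()))
    for nm,b in [('s',boxr),('v',boxv)]:
        cr=im[max(0,b[1]-40):b[3]+50,max(0,b[0]-30):b[2]+50]; save(f'{n}_{nm}z.png',cv2.resize(cr,None,fx=3.,fy=3.,interpolation=cv2.INTER_CUBIC))
E
python3 m0.py
```

```text
scene red 157 med [ 473.38510546 -178.5995267   148.36652999] min [ 456.96033581 -195.14295407  115.26709902] max [ 482.4971454  -172.80557571  169.81521549]
 cyl [ 468.4636473 -186.8497558] rms 3.156186110913067 cam [1172.20265664  570.18897541  986.91420494]
 vent top z 99.09067849606457 5057 ((524.9996948242188, 137.79669189453125), (128.7618865966797, 280.2769470214844), 28.540658950805664)
 yellow 114 [517.69036865 134.49296097  88.8748131 ] [494.03008743  93.8025191   80.33400108] [543.41501449 175.84075314  93.52689674]
  obj x 838..900 y -500..-298 zmax 91
  obj x 592..641 y -364..-317 zmax 132
  obj x 447..498 y -329..-284 zmax 89
  obj x 573..639 y -242..-177 zmax 70
  obj x 376..403 y -232..-203 zmax 129
  obj x 447..498 y -207..-156 zmax 170
  obj x 718..790 y -180..-26 zmax 30
  obj x 440..461 y -103..-83 zmax 94
  obj x 405..645 y -14..289 zmax 106
  obj x 842..900 y 49..240 zmax 151
  obj x 886..900 y 50..70 zmax 82
  obj x 842..900 y 217..391 zmax 152
  obj x 305..439 y 349..478 zmax 59
  obj x 509..596 y 392..487 zmax 90
side red 24 med [ 472.8152435  -191.56505588  
[... 550 characters left out ...]
            ~~~~~^^^^^^^^^^^^^^^^^^^^^^^^^^^^
  File "h.py", line 9, in pix2w
    n=cv2.undistortPoints(uv,K(c),np.array(c['D'],float)).reshape(-1,2)
      ~~~~~~~~~~~~~~~~~~~^^^^^^^^^^^^^^^^^^^^^^^^^^^^^^^^
cv2.error: OpenCV(4.12.0) /io/opencv/modules/calib3d/src/undistort.dispatch.cpp:347: error: (-215:Assertion failed) CV_IS_MAT(_src) && CV_IS_MAT(_dst) && (_src->rows == 1 || _src->cols == 1) && (_dst->rows == 1 || _dst->cols == 1) && _src->cols + _src->rows - 1 == _dst->rows + _dst->cols - 1 && (CV_MAT_TYPE(_src->type) == CV_32FC2 || CV_MAT_TYPE(_src->type) == CV_64FC2) && (CV_MAT_TYPE(_dst->type) == CV_32FC2 || CV_MAT_TYPE(_dst->type) == CV_64FC2) in function 'cvUndistortPointsInternal'
```

```bash
python3 - <<'E'
from h import *
c=calibration('wrist'); R=cv2.Rodrigues(c['rvec'])[0]; cam=-R.T@c['tvec']
p=np.array(current_eef_pos()); T=np.array(current_tcp_rot())
print('cam in tool',T.T@(cam-p)); print('cam axes in tool (cols)\n',(T.T@R.T).round(3))
# look pose candidates: slot seen, tool yaw
s=np.array([522,136,100.]); 
ct=T.T@(cam-p)
for yaw in np.radians([28.6,118.6,-61.4,-151.4]):
    x=np.array([np.cos(yaw),np.sin(yaw),0]); z=np.array([0,0,-1.]); y=np.cross(z,x); Rt=np.stack([x,y,z],1)
    ax=Rt@(T.T@R.T)[:,2]; 
    # camera 200 above slot along the axis
    for D in (150,200,230):
        C=s-ax*D/abs(ax[2]); tcp=C-Rt@ct
        q=ik(tcp,Rt); print(np.degrees(yaw),D,tcp.round(),None if q is None else np.round(q,2))
E
```

```text
cam in tool [   0.48641853  -78.08513521 -179.39253526]
cam axes in tool (cols)
 [[ 1.     0.     0.   ]
 [-0.     0.962  0.272]
 [-0.    -0.272  0.962]]
28.6 150 [539. 104.  71.] [ 0.03  0.3   1.73 -0.    1.11 -0.47]
28.6 200 [532. 117. 121.] [ 0.06  0.23  1.7  -0.    1.21 -0.44]
28.6 230 [528. 124. 151.] [ 0.07  0.19  1.68 -0.    1.27 -0.43]
118.60000000000001 150 [554. 153.  71.] [ 0.12  0.35  1.66 -0.    1.13 -1.95]
118.60000000000001 200 [541. 146. 121.] [ 0.11  0.26  1.66 -0.    1.22 -1.96]
118.60000000000001 230 [534. 142. 151.] [ 0.1   0.21  1.66 -0.    1.28 -1.97]
-61.4 150 [490. 119.  71.] [ 0.07  0.22  1.83 -0.    1.09  1.14]
-61.4 200 [503. 126. 121.] [ 0.08  0.18  1.77 -0.    1.2   1.15]
-61.4 230 [510. 130. 151.] [ 0.09  0.16  1.72 -0.    1.27  1.16]
-151.4 150 [505. 168.  71.] [ 0.16  0.27  1.77 -0.    1.1   2.8 ]
-151.4 200 [512. 155. 121.] [ 0.13  0.21  1.72 -0.    1.21  2.77]
-151.4 230 [516. 148. 151.] [ 0.12  0.18  1.69 -0.    1.27  2.76]
```

View pics/scene_vz.png

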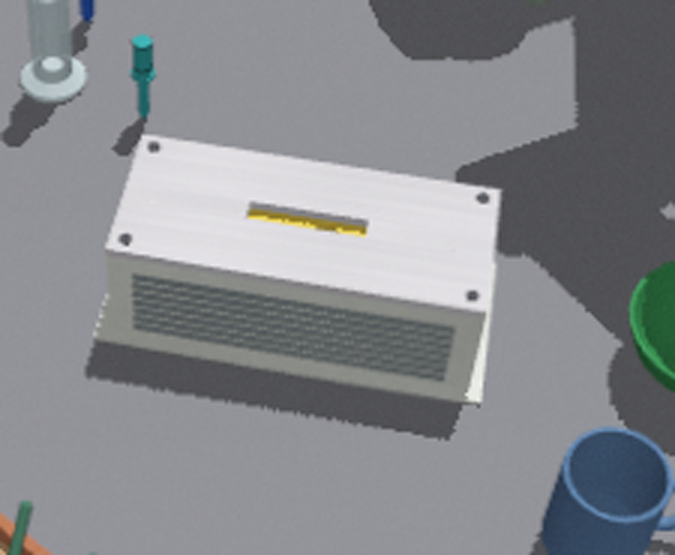

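View pics/scene_sz.png

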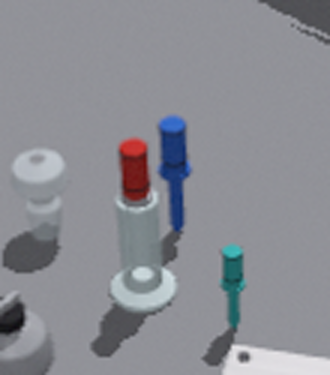

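```bash
python3 - <<'E'
from h import *
def Rz(yaw):
    x=np.array([np.cos(yaw),np.sin(yaw),0]); z=np.array([0,0,-1.]); return np.stack([x,np.cross(z,x),z],1)
R=Rz(np.radians(28.6)); s=np.array([522,136,0.])
p=s+78*R[:,1]; p[2]=145
reach(p,R)
c=calibration('wrist'); im,d=grab_frame('wrist'); save('wrist1.png',im); np.savez('/tmp/wrist1.npz',im=im,d=d,**c)
print(current_t(),current_eef_pos(),current_force())
E
```

```text
2.425 [559.25997487  68.52138896 145.13148076] [ 0.12856038 -0.38924773 -1.38000637]
```

View pics/wrist1.png

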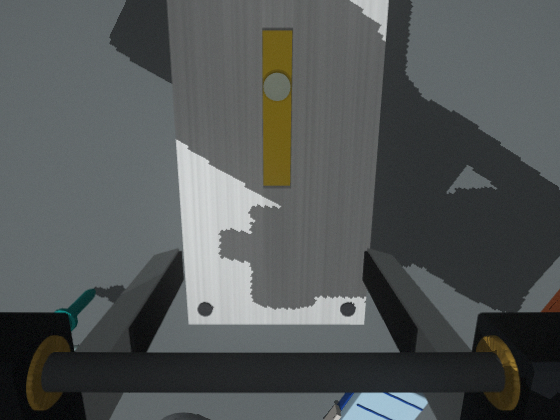

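The wrist view shows the slot clearly: rows 28–187, columns 263–293. The round eyelet is a pale disc at about (277,86). I'll turn that into world positions.

```bash
cat >> h.py <<'E'
def Rz(yaw):
    x=np.array([np.cos(yaw),np.sin(yaw),0]); z=np.array([0,0,-1.]); return np.stack([x,np.cross(z,x),z],1)
def onplane(c,uv,z):
    uv=np.asarray(uv,float).reshape(-1,2)
    A=pix2w(c,uv,np.full(len(uv),100.)); R=cv2.Rodrigues(np.array(c['rvec'],float))[0]; C=-R.T@np.array(c['tvec'],float).ravel()
    t=(z-C[2])/(A[:,2]-C[2]); return C+(A-C)*t[:,None]
def load(n):
    z=np.load(n); c={k:z[k] for k in ['D','rvec','tvec']}|{k:float(z[k]) for k in ['fov_y','cx','cy']}
    return z['im'],z['d'],c
E
python3 - <<'E'
from h import *
im,d,c=load('/tmp/wrist1.npz')
hsv=cv2.cvtColor(im,cv2.COLOR_RGB2HSV)
y=((hsv[...,0]>18)&(hsv[...,0]<35)&(hsv[...,1]>120)); y[220:]=0
y=y.astype(np.uint8); y[:,:240]=0;y[:,320:]=0
v,u=np.nonzero(y); print('yel bbox',u.min(),u.max(),v.min(),v.max())
# eyelet hole pixels inside
h=np.zeros_like(y); h[65:110,264:292]=1-y[65:110,264:292]
print(d[86,277],d[140,277],d[140,240])
for r in range(66,108,3): print(r,''.join('Y' if a else '.' for a in y[r,258:298]))
nl,lab,st,ce=cv2.connectedComponentsWithStats(h); i=lab[86,277]; print('hole',st[i],ce[i])
e=onplane(c,ce[i],90)[0]; print('eyelet z90',e, 'z85',onplane(c,ce[i],85)[0])
cnt=cv2.findContours(y|h,cv2.RETR_EXTERNAL,cv2.CHAIN_APPROX_NONE)[0]; cnt=max(cnt,key=len).reshape(-1,2)
W=onplane(c,cnt,100)
r=cv2.minAreaRect(W[:,:2].astype(np.float32)); print('slot rect(z100)',r)
ax=np.radians(28.6);X=np.array([np.cos(ax),np.sin(ax)]);Y=np.array([-np.sin(ax),np.cos(ax)])
print('eyelet in slot frame', (e[:2]-r[0])@X,(e[:2]-r[0])@Y)
R=cv2.Rodrigues(c['rvec'])[0]; print('cam',-R.T@c['tvec'])
uv,Wc=cloud(c,d); k=(abs(Wc[:,2]-100)<8)&(uv[:,1]<330)&(uv[:,0]>165)&(uv[:,0]<395); print('top z',np.median(Wc[k,2]))
E
```

```text
yel bbox 262 291 30 185
302.75455 229.50357 221.56717
66 .....YYYYYYYYYYYYYYYYYYYYYYYYYYYYY......
69 .....YYYYYYYYYYYYYYYYYYYYYYYYYYYYY......
72 .....YYYYYYYYYYYYY.YYYYYYYYYYYYYYY......
75 .....YYYYYY.................YYYYYY......
78 .....YYY......................YYYY......
81 .....Y..........................YY......
84 .................................Y......
87 .................................Y......
90 ................................YY......
93 .....YY........................YY.......
96 .....YYYY....................YYYY.......
99 .....YYYYYYYY.............YYYYYYY.......
102 .....YYYYYYYYYYYYYYYYYYYYYYYYYYYY.......
105 .....YYYYYYYYYYYYYYYYYYYYYYYYYYYY.......
hole [264  72  27  29 613] [276.72756933  86.31973899]
eyelet z90 [518.97811701 149.71728123  90.        ] z85 [518.90385991 149.96538448  85.        ]
slot rect(z100) ((525.876220703125, 137.0034637451172), (16.53824234008789, 86.9778060913086), 28.69363021850586)
eyelet in slot frame 0.0295833085113113 14.464581373949867
cam [522.46121114 138.07978135 324.52936936]
top z 100.17696744077378
```

```bash
python3 - <<'E'
from h import *
R=Rz(np.radians(-68)); p=np.array([470,-184,0])+78*R[:,1]; p[2]=225
pe=current_eef_pos(); servo_line([pe[0],pe[1],215],200)
reach(p,R); wait(0.2)
c=calibration('wrist'); im,d=grab_frame('wrist'); save('wrist2.png',im); np.savez('/tmp/wrist2.npz',im=im,d=d,**c)
print(current_t(),current_eef_pos(),current_force())
E
```

```text
4.4083 [ 398.14165915 -212.62438736  224.90394668] [0.52624549 1.56606791 0.07469119]
```

View pics/wrist2.png

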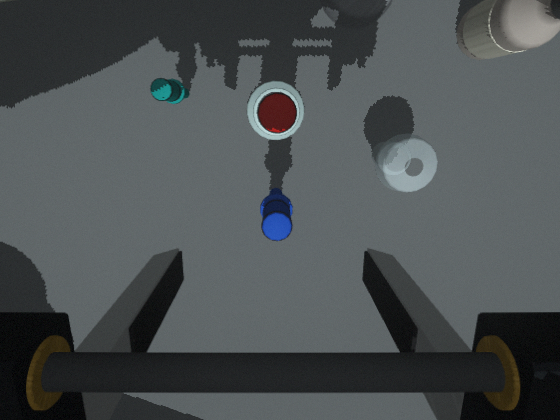

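The red grip top is at about (276,112), ringed by its collar and the vial. The blue pin is at (277,220) and the stopper at (408,163). Both jaw sides are clear.

```bash
python3 - <<'E'
from h import *
im,d,c=load('/tmp/wrist2.npz')
hsv=cv2.cvtColor(im,cv2.COLOR_RGB2HSV)
m=(((hsv[...,0]<8)|(hsv[...,0]>172))&(hsv[...,1]>120)&(hsv[...,2]>40)).astype(np.uint8); m[:60]=0;m[180:]=0
nl,lab,st,ce=cv2.connectedComponentsWithStats(m)
i=1+np.argmax(st[1:,4]); print(st[i],ce[i])
v,u=np.nonzero(lab==i); P=pix2w(c,np.stack([u,v],1),d[v,u]); print('top z',np.percentile(P[:,2],[5,50,95]))
(cx,cy),r=cv2.minEnclosingCircle(np.stack([u,v],1).astype(np.float32)); print(cx,cy,r)
for z in (100,141,166): print(z,onplane(c,ce[i],z)[0], onplane(c,[[cx,cy]],z)[0])
E
```

```text
[ 258   93   38   40 1136] [276.76320423 112.5334507 ]
top z [164.87629875 166.07536076 167.2727087 ]
276.5 112.5 19.557706832885742
100 [ 470.23770595 -187.12995716  100.        ] [ 470.183098  -186.9280826  100.       ]
141 [ 470.60554724 -186.52635404  141.        ] [ 470.55829907 -186.35168708  141.        ]
166 [ 470.82984072 -186.15830335  166.        ] [ 470.78708021 -186.00022639  166.        ]
```

```bash
python3 - <<'E'
from h import *
R=Rz(np.radians(-68)); x,y=470.8,-186.1
reach([x,y,200],R)
print(servo_line([x,y,122],120,max_force=10), current_eef_pos(),current_force())
clamp(); print('w',current_gripper_width(),current_force(),current_t())
c=calibration('wrist'); im,d=grab_frame('wrist'); save('wrist3.png',im)
im,d=grab_frame('side'); save('side3.png',im[200:380,220:420].repeat(3,0).repeat(3,1))
E
```

```text
False [ 471.22884429 -186.70571177  122.85728752] [-0.50265978 -0.58415645 -0.32130934]
w 23.542084246535108 [0.06200119 0.58927726 0.10758242] 6.7167
```

View pics/side3.png

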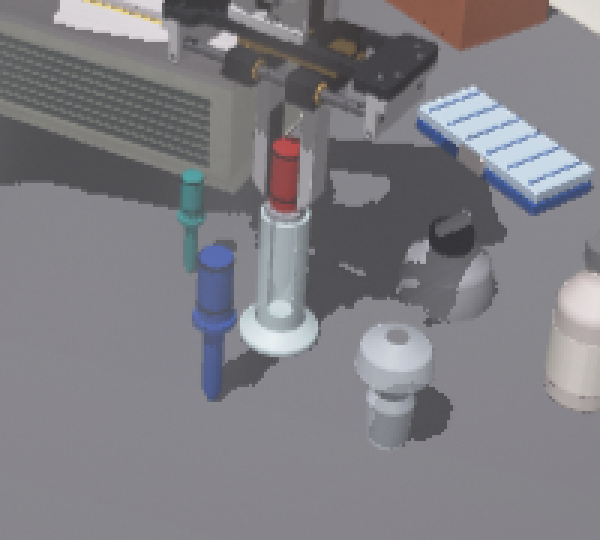

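View pics/wrist3.png

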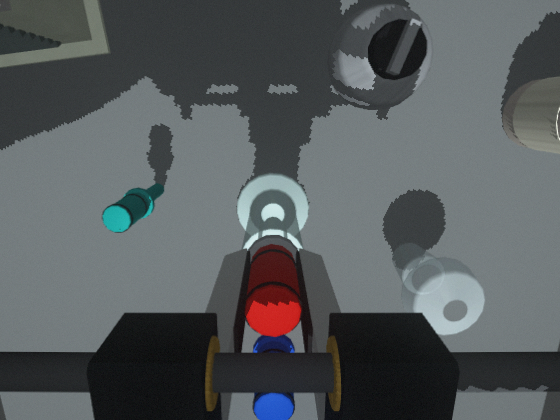

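The side and wrist views show the red grip squarely between the fingers, with the vial still upright. Next I lift straight up.

```bash
python3 - <<'E'
from h import *
p=current_eef_pos()
print(servo_line([p[0],p[1],155],80,max_force=12),current_force())
servo_line([p[0],p[1],222],120)
wait(0.2)
c=calibration('wrist'); T=current_tcp_rot(); pe=current_eef_pos(); im,d=grab_frame('wrist'); save('wrist4.png',im); np.savez('/tmp/wrist4.npz',im=im,d=d,**c)
im,d=grab_frame('side'); np.savez('/tmp/side4.npz',im=im,d=d,**calibration('side'));save('side4.png',im[150:380,200:420].repeat(2,0).repeat(2,1))
print(current_force(),pe,current_gripper_width(),current_t()); print(T)
E
```

```text
False [ 0.55873414 -0.36986584 -1.07548361]
[-0.39558404 -1.00289435 -1.09934352] [ 470.07530381 -185.60797765  220.73935572] 23.371455769210236 8.3917
[[ 0.37458008 -0.92719224 -0.00207444]
 [-0.92719257 -0.37458298  0.00123421]
 [-0.0019214   0.00146109 -0.99999709]]
```

View pics/side4.png

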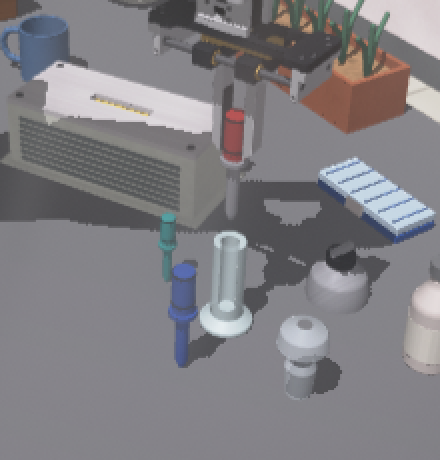

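View pics/wrist4.png

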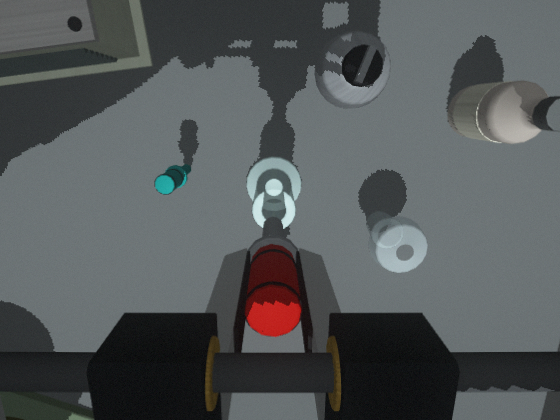

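The pin is free and the vial is still standing. I'll check the pin's offset and tilt in the hand.

```bash
cat > pinfit.py <<'E'
from h import *
from scipy.optimize import least_squares
def pinfit(im,d,c,T,p):
    uv,W=cloud(c,d); L=(W-p)@T   # tool frame
    col=im[uv[:,1],uv[:,0]].astype(int)
    hsv=cv2.cvtColor(im,cv2.COLOR_RGB2HSV)[uv[:,1],uv[:,0]]
    red=((hsv[:,0]<8)|(hsv[:,0]>172))&(hsv[:,1]>120)&(np.hypot(L[:,0],L[:,1])<30)&(L[:,2]>-44)&(L[:,2]<6)
    sh=(np.hypot(L[:,0],L[:,1])<16)&(L[:,2]>20)&(L[:,2]<71)&(hsv[:,1]<120)
    A=L[red]; B=L[sh]; print('n',len(A),len(B),'red z',A[:,2].min(),A[:,2].max(), 'shank zmax',B[:,2].max() if len(B) else None)
    top=A[A[:,2]<-40]; A=A[(A[:,2]>-40)]
    r=np.r_[np.full(len(A),12.),np.full(len(B),7.)]; Q=np.r_[A,B]
    f=lambda q:np.hypot(Q[:,0]-q[0]-q[2]*(Q[:,2]+19),Q[:,1]-q[1]-q[3]*(Q[:,2]+19))-r
    s=least_squares(f,[0,0,0,0],loss='soft_l1')
    print('grip off',s.x[:2],'tilt',s.x[2:],'tip off',s.x[:2]+s.x[2:]*101,'rms',np.sqrt(np.mean(f(s.x)**2)))
    return s.x
E
python3 - <<'E'
from pinfit import *
im,d,c=load('/tmp/wrist4.npz')
T=np.array(current_tcp_rot()); p=np.array(current_eef_pos())
pinfit(im,d,c,T,p)
im,d,c=load('/tmp/side4.npz'); pinfit(im,d,c,T,p)
E
```

```text
n 3241 321 red z -43.99802381993543 5.367915484499574 shank zmax 70.35825832491854
grip off [0.10130146 0.76769521] tilt [-0.00173502 -0.00133348] tip off [-0.07393573  0.63301378] rms 0.2446843531107356
n 26 142 red z -43.991143506818894 -41.214026864403415 shank zmax 70.56870120486094
grip off [2.31251914 1.10946496] tilt [-0.00730536  0.00483194] tip off [1.57467778 1.59749055] rms 1.5627031520016874
```

```bash
python3 - <<'E'
from pinfit import *
R=Rz(np.radians(28.6)); e=np.array([518.98,149.72,0]); off=R@np.array([0.0,0.65,0])
t=e-off; t[2]=222
reach(t,R); t[2]=190; servo_line(t,100); wait(0.2)
c=calibration('wrist'); T=np.array(current_tcp_rot()); p=np.array(current_eef_pos()); im,d=grab_frame('wrist'); save('wrist5.png',im); np.savez('/tmp/wrist5.npz',im=im,d=d,**c)
pinfit(im,d,c,T,p); print(p,t,current_force(),current_t())
E
```

```text
n 2492 319 red z -43.999401015434024 5.248976016311966 shank zmax 70.9651901465448
grip off [1.12853933 2.38474682] tilt [-0.00084823 -0.00104814] tip off [1.04286824 2.27888467] rms 0.24611933426711824
[519.3830847  150.2584756  190.92334338] [518.66885029 150.29068893 190.        ] [ 1.07383417 -0.52596933 -1.17717318] 10.3917
```

View pics/wrist5.png

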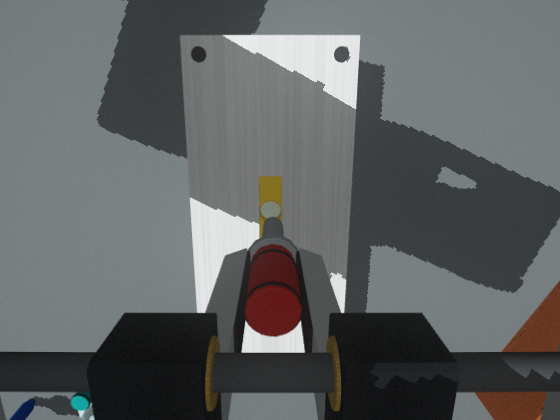

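```bash
python3 - <<'E'
from h import *
im,d,c=load('/tmp/wrist5.npz')
save('w5z.png',cv2.resize(im[165:265,220:325],None,fx=7,fy=6*1.0,interpolation=cv2.INTER_NEAREST))
# noise check of readings
for i in range(4): 
    cc=calibration('wrist'); R=cv2.Rodrigues(cc['rvec'])[0]; print((-R.T@cc['tvec']).round(2), np.round(current_eef_pos(),2), cc['rvec'].round(4))
E
```

```text
[482.33 220.   370.2 ] [519.26 150.33 190.86] [-2.7836 -0.7097 -0.1011]
[482.33 220.   370.2 ] [519.26 150.33 190.86] [-2.7836 -0.7097 -0.1011]
[482.33 220.   370.2 ] [519.26 150.33 190.86] [-2.7836 -0.7097 -0.1011]
[482.33 220.   370.2 ] [519.26 150.33 190.86] [-2.7836 -0.7097 -0.1011]
```

View pics/w5z.png

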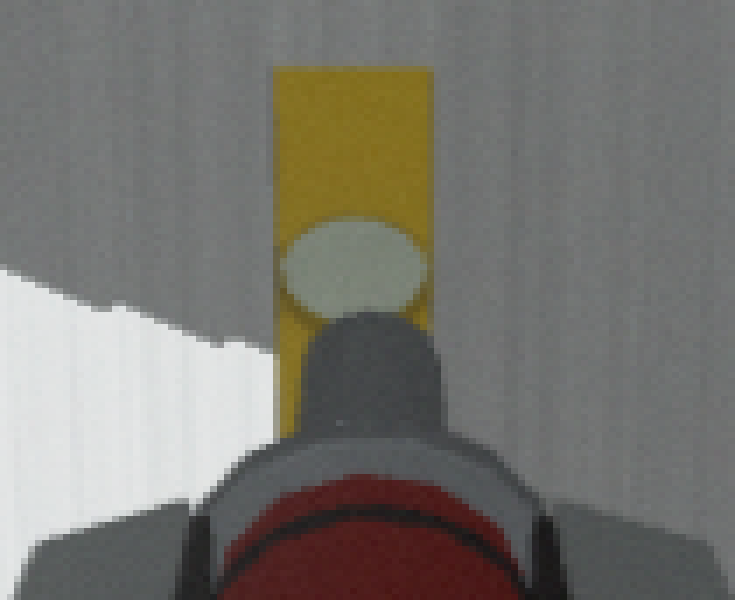

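```bash
cat > rel.py <<'E'
from pinfit import *
def rel(im,d,c,T,p):
    uv,W=cloud(c,d)
    k=(abs(W[:,2]-100)<8)&(uv[:,0]>200)&(uv[:,0]<340)&(uv[:,1]<200)&(uv[:,1]>60); zt=np.median(W[k,2]); print('vent top z',zt)
    hsv=cv2.cvtColor(im,cv2.COLOR_RGB2HSV)
    y=((hsv[...,0]>18)&(hsv[...,0]<35)&(hsv[...,1]>120)).astype(np.uint8)
    # hole pixels: pale region
    return zt,y
E
python3 - <<'E'
from rel import *
im,d,c=load('/tmp/wrist5.npz'); T=np.array(current_tcp_rot()); p=np.array(current_eef_pos())
zt,y=rel(im,d,c,T,p)
# upper-rim ellipse: use edge points between yellow and hole (incl. dark wall)
hsv=cv2.cvtColor(im,cv2.COLOR_RGB2HSV)
for r in range(198,226): print(r,' '.join('%3d,%3d'%(hsv[r,q,1],hsv[r,q,2]) for q in (259,260,261,262,266,270,274,278,279,280,281)))
for px in ([270.4,209.7],[270.4,210.7]):
    print('eyelet',onplane(c,[px],zt-10)[0])
x=pinfit(im,d,c,T,p)
tip=p+T@np.array([x[0]+x[2]*101,x[1]+x[3]*101,82.5]); print('tip',tip)
# slot edges at cols of slot rows 178..200 on top plane
print(onplane(c,[[259.2,180],[281.8,180],[259.5,176]],zt))
E
```

```text
vent top z 100.18132222232383
198 114,119 182,129 187,131 184,132 185,131 188,130 193,132 194,130 190,129 195,131 137,117
199 117,116 180,129 191,132 185,131 189,131 186,130 191,131 195,131 194,130 195,128 137,117
200 119,120 180,130 187,131 184,132 184,129 161,122 185,128 195,131 192,130 189,132 136,116
201 112,121 177,131 181,134 188,130 146,117  82,121 142,115 189,131 190,130 189,131 135,117
202 121,116 186,129 186,129 181,131  56,122  16,128  44,123 186,130 189,132 192,130 134,118
203 114,119 177,131 184,130 173,127  18,130  24,129  22,128 169,119 183,131 191,132 135,117
204 119,118 173,133 171,125 121,118  27,133  19,131  20,127 101,121 179,118 191,128 133,115
205 111,117 176,120 133,121  32,127  23,132  23,131  26,126  44,122 139,119 183,120 139,114
206  85, 99 160,115  66,119  25,131  25,133  20,128  28,127  25,131  71,122 149,118 127,114
207  78,102 124,113  31,123  24,129  21,131  26,129  24,129  24,126  24,126  91,120 109,108
208  82,103  56,119  26,129  20,127  23,131  22,130  22,128  22,130  22,130  73,119 110,109
209  80,102  31,122  18,127  22,130  24,130  20,128  23,13
[... 1275 characters left out ...]
14, 74  18, 72  18, 70  11, 71  11, 70  19, 66
224  51,149 171,130 177,134 182,133   4, 68  20, 76  17, 73  18, 72   7, 71  18, 69  11, 68
225  55,168 167,134 187,134 185,131  25, 71  17, 74   7, 72  18, 69  15, 68  18, 69  11, 70
eyelet [518.32137689 151.48503834  90.18132222]
eyelet [518.70732821 150.77471399  90.18132222]
n 2395 319 red z -43.99995283786724 5.185061959372593 shank zmax 70.90025725822565
grip off [1.19985169 2.50267515] tilt [-0.00070523 -0.00093936] tip off [1.12862307 2.4077999 ] rms 0.2461193974368491
tip [521.53411985 148.7726802  108.36202714]
[[499.01410468 169.8753243  100.18132222]
 [513.58794084 177.81851781 100.18132222]
 [497.80925775 172.60337862 100.18132222]]
```

```bash
python3 - <<'E'
from rel import *
t=np.array([518.67-3.0,150.29+2.4,186.5]); servo_line(t,60); wait(0.2)
c=calibration('wrist'); T=np.array(current_tcp_rot()); p=np.array(current_eef_pos()); im,d=grab_frame('wrist'); np.savez('/tmp/wrist6.npz',im=im,d=d,T=T,p=p,**c)
save('w6z.png',cv2.resize(im[165:265,220:325],None,fx=7,fy=6*1.0,interpolation=cv2.INTER_NEAREST))
x=pinfit(im,d,c,T,p); tip=p+T@np.array([x[0]+x[2]*101,x[1]+x[3]*101,82.5]); print('tip',tip,p)
zt,y=rel(im,d,c,T,p)
im2,d2=grab_frame('scene'); save('scene6.png',cv2.resize(im2[120:300,200:400],None,fx=3,fy=3)); np.savez('/tmp/scene6.npz',im=im2,d=d2,**calibration('scene'))
print(current_t())
E
```

```text
n 2600 321 red z -43.997157906376806 4.731491833436443 shank zmax 70.94487175952298
grip off [1.11483085 2.37805712] tilt [-0.00071555 -0.00125773] tip off [1.04256017 2.25102599] rms 0.24670263254880206
tip [517.72238584 151.2646498  104.08308392] [515.71560823 152.74279356 186.58273231]
vent top z 100.17820085353885
10.9417
```

View pics/w6z.png

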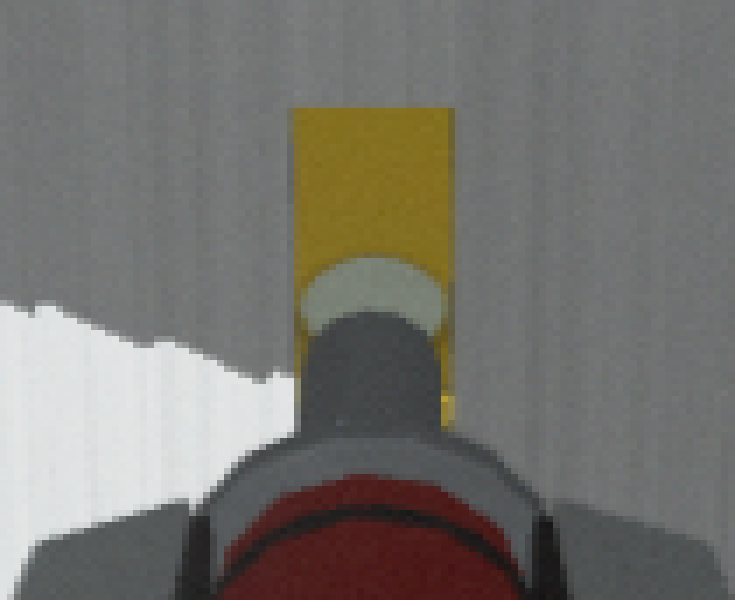

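View pics/scene6.png

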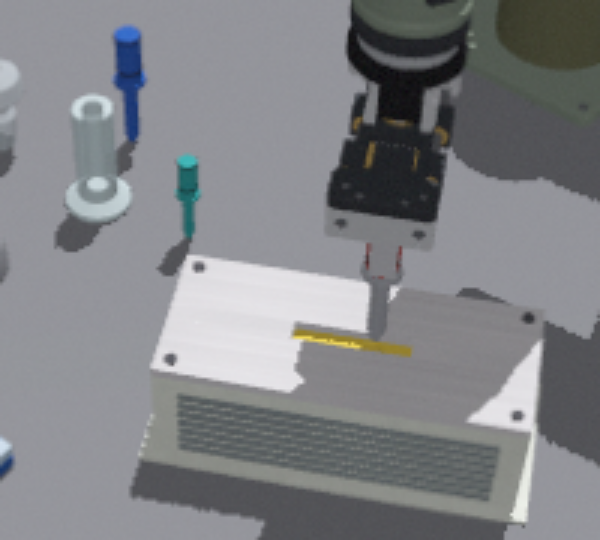

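```bash
python3 - <<'E'
from rel import *
im,d,c=load('/tmp/wrist6.npz')
for r in (216.5,217,217.5,218): print(r,onplane(c,[[273.4,r]],90.18)[0])
# predicted ellipse for eyelet centers
z=np.load('/tmp/wrist6.npz'); T,p=z['T'],z['p']
ang=np.linspace(0,2*np.pi,60)
tip=np.array([517.72,151.26,90.18])
S=np.array([-np.sin(np.radians(28.6)),np.cos(np.radians(28.6)),0])
for k in (-2,-1,0,1,2,3):
    E=tip+k*S; C=E+8.5*np.stack([np.cos(ang),np.sin(ang),0*ang],1); q=proj(c,C); print(k,'rows %.1f..%.1f cols %.1f..%.1f'%(q[:,1].min(),q[:,1].max(),q[:,0].min(),q[:,0].max()))
hsv=cv2.cvtColor(im,cv2.COLOR_RGB2HSV)
for r in range(204,214): print(r,[tuple(hsv[r,q,1:]) [0] for q in (268,271,273,275,278)])
E
```

```text
216.5 [518.56999455 151.35277785  90.18      ]
217 [518.76274254 151.00019955  90.18      ]
217.5 [518.95563751 150.64735242  90.18      ]
218 [519.14867967 150.29423612  90.18      ]
-2 rows 208.0..229.0 cols 261.4..283.4
-1 rows 206.7..227.8 cols 261.3..283.4
0 rows 205.4..226.6 cols 261.3..283.4
1 rows 204.2..225.4 cols 261.3..283.4
2 rows 202.9..224.1 cols 261.3..283.4
3 rows 201.6..222.9 cols 261.3..283.4
204 [np.uint8(194), np.uint8(190), np.uint8(195), np.uint8(189), np.uint8(188)]
205 [np.uint8(187), np.uint8(197), np.uint8(187), np.uint8(185), np.uint8(193)]
206 [np.uint8(187), np.uint8(189), np.uint8(186), np.uint8(192), np.uint8(191)]
207 [np.uint8(182), np.uint8(128), np.uint8(116), np.uint8(152), np.uint8(198)]
208 [np.uint8(138), np.uint8(29), np.uint8(22), np.uint8(46), np.uint8(144)]
209 [np.uint8(36), np.uint8(22), np.uint8(22), np.uint8(22), np.uint8(49)]
210 [np.uint8(22), np.uint8(20), np.uint8(22), np.uint8(24), np.uint8(23)]
211 [np.uint8(24), np.uint8(22), np.uint8(24), np.uint8(24), np.uint8(26)]
212 [np.uint8(22), np.uint8(25), np.uint8(24), np.uint8(28), np.uint8(22)]
213 [np.uint8(22), np.uint8(25), np.uint8(20), np.uint8(22), np.uint8(20)]
```

```bash
python3 - <<'E'
from rel import *
a=np.radians(28.6); X=np.array([np.cos(a),np.sin(a),0]);S=np.array([-np.sin(a),np.cos(a),0])
t=np.array([515.67,152.69,186.5])+0.5*X-1.3*S
servo_line(t,60)
f0=np.array(current_force())
t[2]=164
hit=servo_line(t,50,max_force=12); print(hit,current_eef_pos(),np.array(current_force())-f0,current_torque(),current_t(),t)
c=calibration('wrist'); T=np.array(current_tcp_rot()); p=np.array(current_eef_pos()); im,d=grab_frame('wrist'); np.savez('/tmp/wrist7.npz',im=im,d=d,T=T,p=p,**c)
save('w7z.png',cv2.resize(im[165:265,220:325],None,fx=7,fy=6*1.0,interpolation=cv2.INTER_NEAREST))
E
```

```text
False [516.56817321 151.77519514 163.68560563] [ 0.76593947  0.11267624 -0.13185043] [-0.08560436 -0.01670917  0.06503896] 11.7917 [516.7312909  151.78796806 164.        ]
```

View pics/w7z.png

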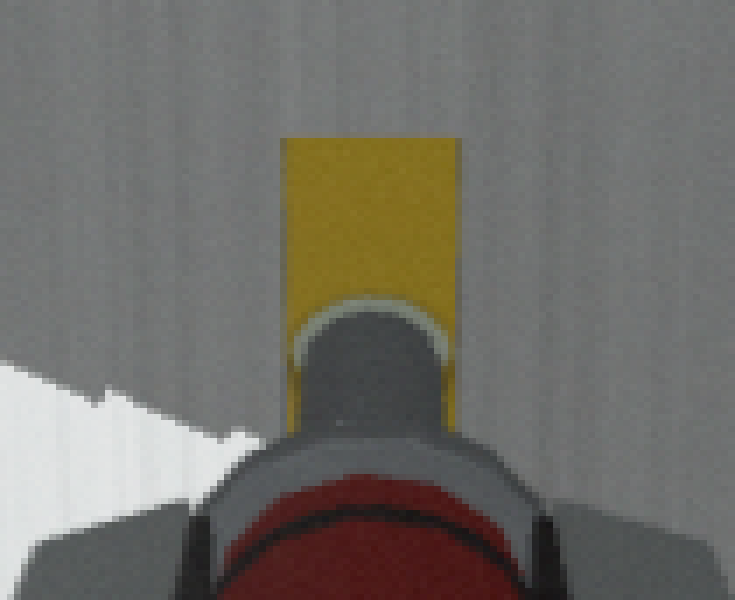

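The tip is inside the eyelet with no contact force and is well centred in the picture. I'll push it on down.

```bash
python3 - <<'E'
from rel import *
t=np.array([516.73,151.79,118.])
f0=np.array(current_force())
hit=servo_line(t,80,max_force=15); print(hit,current_eef_pos(),np.array(current_force())-f0,current_t())
if not hit:
    t[2]=107; hit=servo_line(t,15,max_force=10); print(hit,current_eef_pos(),np.array(current_force())-f0,current_t())
c=calibration('side'); im,d=grab_frame('side'); save('side8.png',cv2.resize(im[120:270,170:350],None,fx=4,fy=4))
im,d=grab_frame('wrist'); save('wrist8.png',im)
E
```

```text
False [516.75338097 151.85265405 117.97516857] [-0.44900364  0.98144781 -0.67654711] 12.5667
True [516.96542557 151.81766372 111.94057256] [-1.56770777 -0.0411199   4.58888958] 13.0833
```

View pics/side8.png

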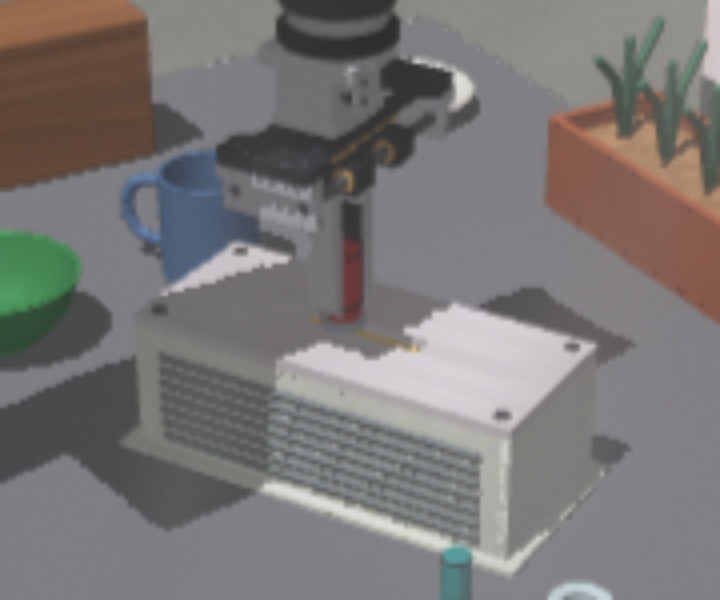

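View pics/wrist8.png

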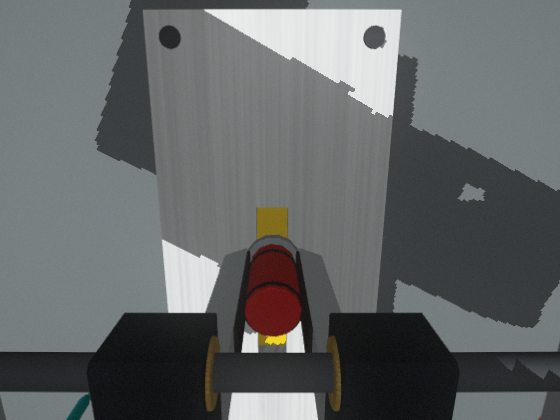

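The push met the vent at the expected height, about 112 mm TCP, so the collar looks seated. I'll release, back off and check.

```bash
python3 - <<'E'
from rel import *
ungrasp(); print(current_gripper_width(),current_force())
p=current_eef_pos(); servo_line([p[0],p[1],200],120)
R=Rz(np.radians(28.6)); t=np.array([518.5,150.5,0])+78*R[:,1]; t[2]=205; servo_line(t,200); wait(.2)
for n in ('wrist','side','scene'):
    c=calibration(n); im,d=grab_frame(n); np.savez('/tmp/%s9.npz'%n,im=im,d=d,**c); save(n+'9.png',im)
    uv,W=cloud(c,d); hsv=cv2.cvtColor(im,cv2.COLOR_RGB2HSV)[uv[:,1],uv[:,0]]
    k=((hsv[:,0]<8)|(hsv[:,0]>172))&(hsv[:,1]>120)&(np.hypot(W[:,0]-518.5,W[:,1]-150.5)<25)
    kt=k&(W[:,2]>150)
    print(n,k.sum(),'grip top z',np.percentile(W[k,2],[2,50,98]) if k.sum() else None,'top ctr',W[kt].mean(0) if kt.sum() else None)
    k=(np.hypot(W[:,0]-518.5,W[:,1]-150.5)<16)&(hsv[:,1]<60)&(W[:,2]>101)&(W[:,2]<125); print('  collar z',np.percentile(W[k,2],[5,50,95]) if k.sum() else None, k.sum())
print(current_t())
E
```

```text
93.93543776653394 [-0.13089427  0.82184284 -0.51264324]
wrist 1249 grip top z [154.34776651 156.04002884 157.48797462] top ctr [518.89742046 150.77545627 156.00121945]
  collar z [101.07280612 102.01451989 106.06345884] 18
side 55 grip top z [113.21776279 135.96208473 149.76469215] top ctr [519.00985224 135.26139844 150.96120806]
  collar z [102.02648897 105.46294079 116.87667897] 24
scene 208 grip top z [108.07418902 140.54664453 157.41569318] top ctr [518.38718111 152.79662188 154.62138171]
  collar z [101.67938433 104.74738448 107.46540859] 38
16.1333
```

View pics/wrist9.png

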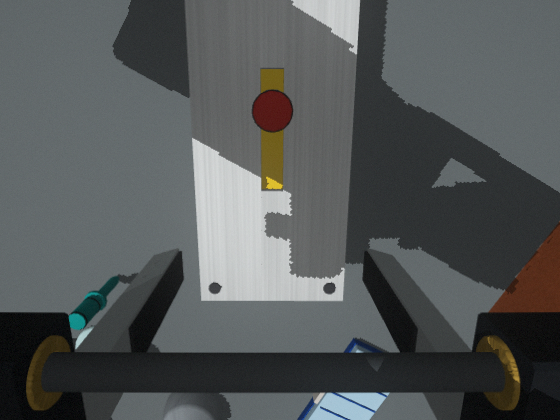

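View pics/side9.png

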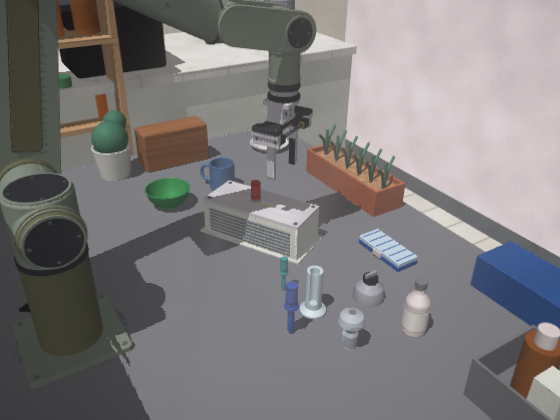

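View pics/scene9.png

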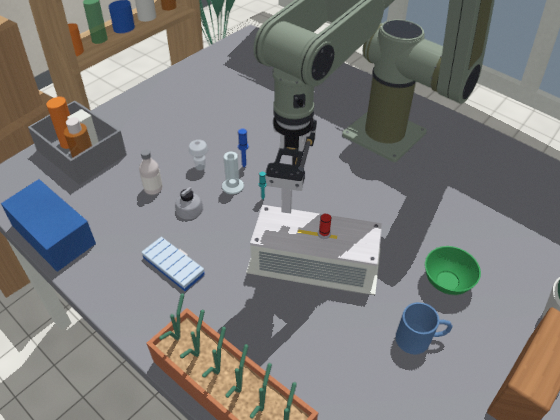

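The grip top is at z = 156.0 mm, which is exactly vent top plus collar plus grip, so the collar is flush. The pin stands upright over the eyelet, and the vial and other items look unmoved.

```bash
python3 - <<'E'
from bench import *
print(hand_in(), current_t())
E
```

```text
the job is handed in; nothing more can be done
the job is handed in; nothing more can be done
```

The damper is locked. I lifted the red-handled pin straight out of the vial, lowered it through the eyelet until the collar met the vent, then let go and backed off. I found the eyelet with the wrist camera rather than by feel; it is about 14 mm along the slot from its centre.

**Last checks:**
- **Seating:** the grip's top measured z = 156.0 mm, which matches the collar sitting flush on the vent (100 + 6 + 50 mm). The pin stands over the measured eyelet.
- **Insertion:** the tip entered the eyelet without contact. The downward move stopped at its 10 N limit, with the TCP at 112 mm (about 113 mm expected).
- **Surroundings:** in the last pictures the vial is upright in its place and nothing else appears to have moved. This was judged by eye.
- **Time:** about 16 s had passed at the last check, of the 51 s allowed.

**What disagreed:**
- **Wrist pose readings:** these differed by 1–3 mm between poses, so I aligned the tip to the eyelet within the same wrist picture.
- **Side camera:** it placed the grip's top lower and about 15 mm off, from few pixels. I relied on the wrist camera, and the scene camera agreed with it to about 2 mm.

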